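# Find the heavy side of a thread winder's peg wheel and hold it down

## Task

The peg wheel of the thread winder is out of balance: something unseen makes one side heavy, and its stiff bearing keeps it wherever it is left. Turn the wheel by its pegs, feel which side is the heavy one, bring that side straight down (within about 15 degrees) and finish while still gripping the wheel there by a peg. Be gentle with the slim pegs, gripping no harder than about 35 N, and leave the other things on the table where they are.

Things in the scene. Friction and masses are not known exactly. Their poses are not given: they have to be found in the camera images.
- winder: Grey bench stand of the thread winder, fixed to the table: base plate 110 x 150 x 14 mm, post behind the wheel up to 157 mm. Origin on the table under the wheel's centre; z up; x level along the wheel's axle, from the post through the wheel to the free ends of the pegs.
- wheel (a joint): Turn of the wheel (rad), right-handed about the winder's x: growing = counter-clockwise for a viewer facing the pegs (the top moves to the winder's -y). 0 = orange peg on top; starts within 0.6; no stop within 1.5 turns. Dry bearing friction about 0.54 N m, alike both ways; the heavy side pulls with 0.29 to 0.4 N m at most, so the wheel stays where it is left.
- axle (a point): Point on the wheel's axis, 130 mm above the table, 58 mm along the winder's x from its origin. The wheel: white disc 170 mm across, 26 mm thick, mid-plane above the winder's origin. Where its heavy side lies differs each time, is unrelated to the colours, cannot be seen and stays fixed in the wheel; its pull is felt truest when the wheel is turned slowly (0.2 rad/s), both ways.
- peg_mark (a point): Point on the orange peg's centre line, 70 mm from the wheel's axis, 45 mm out from the disc's face (15 mm from the free end): a good place to pinch. Six round pegs, one orange and five blue, 12 mm thick, 60 mm long, stand out of the disc's front face parallel to the axle, evenly spaced at 70 mm from the axis. They turn with the wheel.
- spool: bystander: loose spool of red thread, upright, 36 mm across, 54 mm high; origin under its centre
- jars: bystander: loose stack of four small round bead jars, 52 mm across, 84 mm high; origin under its centre
- glasscase: bystander: loose black spectacles case, 70 x 160 x 40 mm; origin under its centre
Not all that is in view belongs to the job. Of the things like the winder, leave any that is pink or purple; of the rest the larger one is meant.

How it is judged:
On the way:
1. the wheel has been turned, by its pegs, at least 30 degrees from where it started, and is in the fingers (distance of peg_mark from where it was at the start of the episode above 0.0362 m and contact force between the fingers and wheel above 0.5 N), for 0.1 s.
At the end, for the whole second after the job is handed in: The heavy side of the wheel (the unseen slug's -z side) points straight down within 15 degrees, the wheel is at rest and the fingers hold it by contact of over 2 N through the last second (angle between slug's own z axis and vertical below 0.27 rad and contact force between the fingers and wheel above 2 N and angular speed of slug below 0.1 rad/s); the arm keeps its last pose, push and grip.
It fails at once if the pegs are squeezed too hard (over 90 N on the wheel, both fingers and the push added up; a 35 N grip makes 70 N) (contact force between the fingers and wheel above 90 N).
It fails at once if a bystander is moved more than 15 mm (distance of any of spool, jars, glasscase from where it was at the start of the episode above 0.015 m).
It also fails if it takes over 72 s, if anything falls off the work surface, if the arm or the gripper's body presses on something with over 40 N, if the wrist force passes 120 N, or if a joint passes its speed limit or range.

## Robot

A 6-joint arm with a two-finger parallel gripper is mounted at the origin on the work surface. World frame = base frame: x ahead of the robot, y to its left, z up, the work surface at z = 0. Lengths are in m, angles in rad, forces in N, time in s.
With the tool pointing down it reaches from about 0.275 to 0.85 m from the base axis. Payload 19 kg.
Tool frame: the origin (TCP) lies midway between the tips of the shut fingers; the grasp point (between the pads) lies 19 mm behind it; z points along the fingers, y is the line along which they close (so a half turn about z gives the same grasp; the last joint's range is limited). The gripper opens to 85 mm and grips with 20 to 120 N. Pads are 22 mm wide; open, the fingers measure 114 mm over their backs; the gripper's body (76 mm by 85 mm) begins 54 mm behind the grasp point. The pads swing forward as they close: fully open they stand 13 mm farther back than shut.
Start: joints at [1.136, 0.15, 1.437, -0, 1.554, -0.134], TCP at [0.17, 0.549, 0.231] pointing down, gripper open.
Joint ranges: [-2.8, 2.8], [-0.68, 2.1], [0.12, 2.68], [-1.39, 4.53], [0.16, 2.79], [-2.81, 2.81]. Speed limits (rad/s): [1.89, 1.89, 2.22, 3.01, 3.01, 3.01].

## Interface

Orientations are given as a rotation vector (axis times angle).
In Python, from station import env, cams, job gives the robot as it stands. The module is installed in compiled form; this text tells all that it offers.
- The arm moves only by the tool carry_out, never from a script. Its argument "motion" is a list of rows, each a list of 7 numbers: the shift along the tool's x, y, z normalised to -1 to 1, where 1 is 12 cm, then the turn, a rotation vector about the tool's x, y, z normalised to -1 to 1, where 1 is 120 degrees, then the opening, from 0 (shut) to 1 (fully open). In form: [[dx, dy, dz, ax, ay, az, grip], ...]. A call has 1 to 8 rows; each row is the pose to reach, as a shift and turn from the pose commanded when the call began, along the tool's axes at that moment; what a row does not reach only later rows make up. A row lasts 1/8 s, in which the tool goes at most 62.5 mm and 10.7 degrees, less where a joint would pass 70% of its speed; a pose out of reach is approached as far as the arm can. A call with a number of a shift or a turn outside -1 to 1 is refused whole. A call with a gripper value outside its range is refused whole. The fingers move at their own pace and stop on an object; "force" is the grip in N (left out, the last holds). Time passes only in rows, so rows that repeat a pose let the fingers close. It gives the time, the measured TCP pose, the force, the opening and the grip force at its end, in the units of the state.
- env.get_state(): the state, without advancing time (a new reading comes with each control period).
- cams.grab_frame(name): name is "side" or "top"; returns (picture, depth): 480x640x3 uint8, red, green, blue; 480x640 float32, m along the optical axis (not along the pixel's ray), 0 where there is no reading.
- cams.camera_model(name): a dict with "intrinsics" (3x3 intrinsics, pixels), "k1" (the pictures are not rectified: a ray, as slopes to the right and down, at radius r is drawn at 1 + k1 r^2 times it, then the intrinsics apply), "extrinsics" (4x4, takes a point from world to camera coordinates). Camera axes: x right, y up, looking along -z (the intrinsics and any distortion apply to the point x, -y, -z); pixel columns grow to the right and rows downward; lengths in m; the calibration is good to about 2 mm. A picture is of the moment at which its call begins. camera_model takes no time and is no camera call.
- job.close_job(): hands the job in; it is judged then, once.
The state is a dict: "t": time; "joints": joint angles; "joint_vel": joint speeds; "joint_efforts": joint torques, N m; "tcp_pos": TCP position; "orientation": TCP orientation; "wrist_force": force on the tool from outside, world axes, zero at the start; "moment": the same for the moment, N m; "finger_gap": finger opening in m; "grasp_force": force on a finger pad.
Only numpy, scipy, OpenCV 4.12 (cv2) and the standard library are available. Lean on these libraries where they do the work, as an engineer would, in place of code of your own. Each camera call takes 0.05 s, during which the arm holds its last target. There are 200 camera calls.

## Working session

There is one attempt and no reset: what is moved stays moved. The work goes in short steps, Python scripts to look and compute and a tool call to move; the robot and the scene stay as the last step left them, time stands still between calls to the robot, and variables do not carry over. Pictures are saved under pics/ and viewed, at most 10 in all, crops included, and the job is handed in when it is done.

Besides the shell and the picture viewer there is one more tool, called after "Request:" as name(argument=value, ...) on one line, values as JSON. carry_out: Moves the arm, as the interface text tells. Its arguments: {"type":"object","properties":{"motion":{"type":"array","items":{"type":"array","items":{"type":"number"}}},"force":{"type":"number"}},"required":["motion"]}

```bash
mkdir -p pics; python3 - <<'E'
from station import env,cams,job
import cv2,numpy as np
for n in("side","top"):
    p,d=cams.grab_frame(n); cv2.imwrite(f"pics/{n}0.png",p[:,:,::-1]); np.savez(f"{n}0.npz",p=p,d=d)
    m=cams.camera_model(n); print(n,{k:np.round(v,4).tolist() for k,v in m.items()})
print(env.get_state())
E
```

```text
side {'intrinsics': [[592.3068, 0.0, 325.6687], [0.0, 592.3068, 239.9546], [0.0, 0.0, 1.0]], 'k1': -0.044, 'extrinsics': [[0.9845, -0.1746, -0.0185, -0.4154], [0.1148, 0.5601, 0.8204, -0.1962], [-0.1329, -0.8098, 0.5715, -1.2564], [0.0, 0.0, 0.0, 1.0]]}
top {'intrinsics': [[489.1492, 0.0, 313.9373], [0.0, 489.1492, 230.5196], [0.0, 0.0, 1.0]], 'k1': -0.0168, 'extrinsics': [[0.0284, -0.9996, 0.0008, 0.0477], [0.9956, 0.0284, 0.0897, -0.4687], [-0.0897, -0.0017, 0.996, -1.3352], [0.0, 0.0, 0.0, 1.0]]}
{'t': 0.1, 'joints': array([ 1.13600302e+00,  1.50955367e-01,  1.43791698e+00,  2.55490659e-05,
        1.55382585e+00, -1.33996223e-01]), 'joint_vel': array([ 0.00181016,  0.00037684, -0.00314865, -0.00050179,  0.00048429,
       -0.00100369]), 'joint_efforts': array([ 2.68051779e-03, -7.14374828e+01, -5.71798289e+01, -2.90860307e-04,
        6.96593954e-03,  8.19330967e-05]), 'tcp_pos': array([0.1702808 , 0.54898628, 0.23074969]), 'orientation': array([-4.70662182e-01, -3.10579714e+00,  1.65539368e-03]), 'wrist_force': array([0.11283539, 0.07761087, 0.31753769]), 'moment': array([ 0.03216752,  0.01376948, -0.01211068]), 'grasp_force': 0.0, 'finger_gap': 0.08521544876456533}
```

View pics/side0.png

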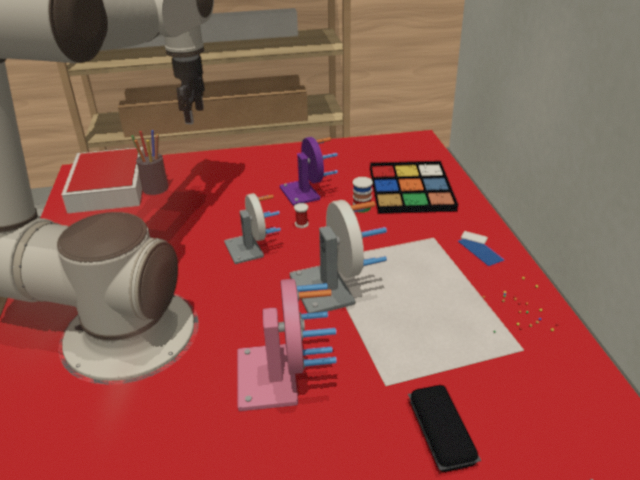

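View pics/top0.png

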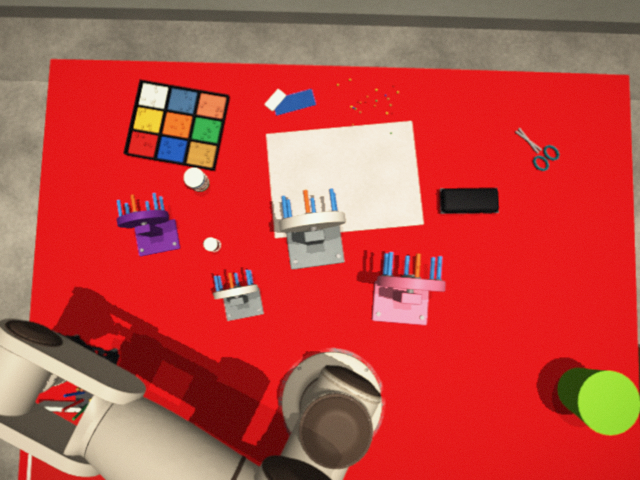

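Side view: the things like the winder are purple (305,170), small grey (252,228), large grey (338,255) and pink (285,345). Pink and purple are excluded, and the large grey one is the larger of the rest; in the top view it is at (313,230). The bystanders are the spool at (301,215), the jars at (362,190) and the case at (443,427). I'll crop and measure the large grey one.

```bash
cat > h.py <<'E'
import numpy as np,cv2
from station import env,cams,job
from scipy.spatial.transform import Rotation as R
def cloud(n,p,d):
    m=cams.camera_model(n);K=np.array(m["intrinsics"]);E=np.array(m["extrinsics"])
    v,u=np.mgrid[:480,:640].astype(float)
    x=(u-K[0,2])/K[0,0];y=(v-K[1,2])/K[1,1];r=np.hypot(x,y);s=r.copy()
    for _ in range(8): s=r/(1+m["k1"]*s*s)
    f=np.where(r>0,s/np.maximum(r,1e-9),1)
    c=np.stack([x*f*d,-y*f*d,-d],-1)
    return (c-E[:3,3])@E[:3,:3]
def masks(p):
    h=cv2.cvtColor(p,cv2.COLOR_RGB2HSV).astype(int);H,S,V=h[...,0],h[...,1],h[...,2]
    return dict(blue=(H>95)&(H<115)&(S>90)&(V>70),orange=(H>8)&(H<18)&(S>140)&(V>120),white=(S<45)&(V>120),grey=(S<60)&(V>60))
E
python3 - <<'E'
from h import *
C={}
for n,(a,b,c,d_) in dict(side=(285,195,400,315),top=(265,180,355,275)).items():
    z=np.load(f"{n}0.npz");p,d=z["p"],z["d"];P=cloud(n,p,d);M=masks(p)
    cv2.imwrite(f"pics/crop_{n}.png",cv2.resize(p[b:d_,a:c,::-1],None,fx=5,fy=5,interpolation=cv2.INTER_CUBIC))
    roi=np.zeros((480,640),bool);roi[b:d_,a:c]=1;roi&=d>0
    for k in("blue","orange"):
        nn,L,st,ce=cv2.connectedComponentsWithStats((M[k]&roi&(P[...,2]>0.03)).astype(np.uint8))
        for i in range(1,nn):
            if st[i,4]<12: continue
            Q=P[L==i];c=np.median(Q,0);w=np.linalg.svd(Q-Q.mean(0))[2][0];print(n,k,ce[i].round(),st[i,4],c.round(4),"ext",Q.min(0).round(3),Q.max(0).round(3),w.round(3))
    Q=P[M["white"]&roi&(P[...,2]>0.045)]; print(n,"white",len(Q),Q.min(0).round(3),Q.max(0).round(3))
    Q=P[M["grey"]&roi&(P[...,2]>0.008)&(P[...,2]<0.02)];
    if len(Q)>20: print(n,"base",len(Q),cv2.minAreaRect(Q[:,:2].astype(np.float32)))
    np.save(f"cl_{n}.npy",P)
E
```

```text
side blue [374. 232.] 77 [0.53   0.0135 0.1762] ext [0.505 0.005 0.171] [0.555 0.021 0.18 ] [-0.988 -0.154 -0.003]
side blue [373. 260.] 89 [0.5274 0.0067 0.1074] ext [0.507 0.    0.102] [0.556 0.015 0.111] [-0.989 -0.14   0.046]
side blue [313. 287.] 148 [ 0.3776 -0.132   0.1702] ext [ 0.35  -0.137  0.031] [0.432 0.035 0.175] [-0.355 -0.713  0.605]
side blue [318. 313.] 53 [ 0.3857 -0.1301  0.1017] ext [ 0.362 -0.137  0.099] [ 0.401 -0.125  0.104] [-0.992  0.128 -0.006]
side orange [363. 205.] 106 [0.5207 0.0778 0.2048] ext [0.494 0.071 0.198] [0.547 0.086 0.209] [-0.988 -0.152  0.028]
side orange [315. 294.] 176 [ 0.3721 -0.1926  0.2048] ext [ 0.345 -0.199  0.198] [ 0.4   -0.185  0.21 ] [-0.998  0.069 -0.003]
side white 1055 [ 0.342 -0.191  0.052] [0.558 0.36  0.22 ]
side base 1255 ((0.4794580340385437, 0.19891124963760376), (0.48202770948410034, 0.2122681885957718), 80.38726043701172)
top blue [333. 200.] 95 [0.5327 0.0161 0.1756] ext [0.507 0.005 0.102] [0.56  0.024 0.181] [-0.114  0.131  0.985]
top blue [286. 207.] 152 [0.5159 0.1339 0.1588] ext [0.486 0.123 0.087] [0.54  0.143 0.168] [-0.116  0.089  0.989]
top blue [313. 205.] 44 [0.5336 0.0659 0.0655] ext [0.515 0.06  0.059] [0.552 0.071 0.073] [-0.987 -0.149  0.065]
top orange [306. 201.] 90 [0.5211 0.0815 0.204 ] ext [0.495 0.074 0.199] [0.548 0.09  0.211] [-0.985 -0.168 -0.04 ]
top white 867 [ 0.428 -0.014  0.051] [0.562 0.149 0.22 ]
top base 1588 ((0.4884979724884033, 0.0746905654668808), (0.24505183100700378, 0.1848985254764557), 5.380192756652832)
```

View pics/crop_side.png

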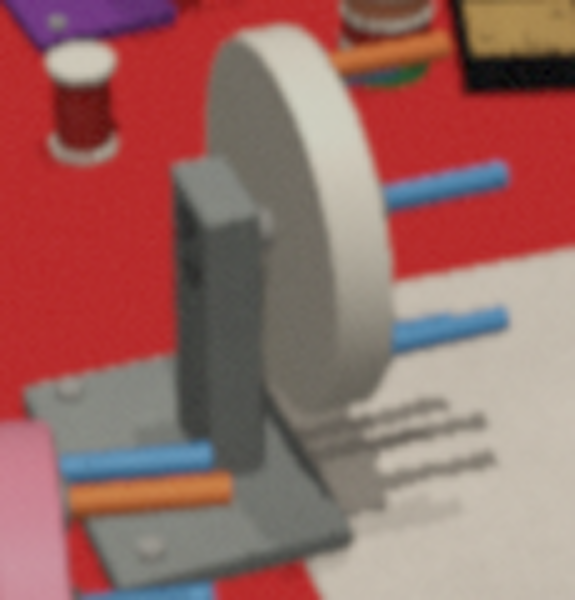

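The crop confirms the choice: a white wheel on a grey post, with the orange peg near the top and blue pegs at right. The measurements put the axle heading at about 0.152 rad and the peg-mark circle centre at about (0.535, 0.072, 0.130). The orange peg is about 8° from the top toward +y. Moving there now.

Request:
carry_out(motion=[[0, 0, -0.5, 0, 0, 0, 0.6], [-0.4, -0.3, -0.85, 0, 0, 0, 0.6], [-0.85, -0.6, -0.85, 0, 0, 0, 0.6], [-1, -0.7, -0.85, 0, 0, 0, 0.6]], force=25)

```text
t: 0.6
tcp_pos: [0.2613, 0.4316, 0.3339]
orientation: [0.472, 3.105, 0.001]
wrist_force: [-0.4, 0.5, -0.0]
finger_gap: 0.0515
grasp_force: 0.0
```

Request:
carry_out(motion=[[-0.4, -0.3, 0, 0, 0, 0, 0.5], [-0.8, -0.56, 0, 0, 0, 0, 0.5], [-1, -0.7, 0, 0, 0, 0, 0.5]])

```text
t: 0.98
tcp_pos: [0.351, 0.3156, 0.3331]
orientation: [0.474, 3.106, -0.001]
wrist_force: [0.1, 0.3, 0.3]
finger_gap: 0.0427
grasp_force: 0.0
```

Request:
carry_out(motion=[[-0.4, -0.3, 0, 0, 0, 0, 0.5], [-0.8, -0.56, 0, 0, 0, 0, 0.5], [-1, -0.7, 0, 0, 0, 0, 0.5]])

```text
t: 1.35
tcp_pos: [0.4407, 0.1996, 0.3329]
orientation: [-0.474, -3.105, 0.001]
wrist_force: [-0.4, 1.0, -0.1]
finger_gap: 0.0427
grasp_force: 0.0
```

```bash
cat >> h.py <<'E'
YAW=0.152; EX=np.array([np.cos(YAW),np.sin(YAW),0]);EY=np.array([-np.sin(YAW),np.cos(YAW),0]);EZ=np.array([0,0,1.])
AX=np.array([.5347,.0721,.130])
def pose(a,r,ax=AX,flip=1):
    "a: deg, growing as wheel (top to -y); r: TCP radius"
    a=np.radians(a);rad=np.cos(a)*EZ-np.sin(a)*EY;tan=-np.sin(a)*EZ-np.cos(a)*EY
    z=-rad;y=-tan*flip;x=np.cross(y,z)
    return ax+r*rad,R.from_matrix(np.stack([x,y,z],1))
def rel(p0,R0,p,Rt):
    return np.r_[R0.inv().apply(p-p0)/.12,(R0.inv()*Rt).as_rotvec()/np.radians(120)]
def cur():
    s=env.get_state();return s,s["tcp_pos"],R.from_rotvec(s["orientation"])
E
python3 - <<'E'
from h import *
s,p,Rt=cur();print(s["t"],p,s["joints"].round(2),s["wrist_force"].round(2),s["moment"].round(3))
for r in(.16,.051): print(rel(p,Rt,*pose(-8,r)).round(3))
E
```

```text
1.35 [0.44074621 0.19964241 0.33287988] [ 0.27 -0.05  1.45 -0.    1.75 -1.  ] [-0.43  0.99 -0.05] [0.002 0.013 0.028]
[-0.983 -0.614  0.37   0.065 -0.015 -0.217]
[-1.039 -0.727  1.27   0.065 -0.015 -0.217]
```

Request:
carry_out(motion=[[-0.4, -0.3, 0, 0.03, -0.005, -0.08, 0.5], [-0.8, -0.5, 0.1, 0.05, -0.01, -0.15, 0.5], [-0.983, -0.614, 0.3, 0.065, -0.015, -0.217, 0.5], [-0.983, -0.614, 0.37, 0.065, -0.015, -0.217, 0.5]])

```text
t: 1.85
tcp_pos: [0.5305, 0.0956, 0.2868]
orientation: [-0.24, 3.117, -0.217]
wrist_force: [-0.2, 1.0, -0.0]
finger_gap: 0.0431
grasp_force: 0.0
```

```bash
python3 - <<'E'
from h import *
s,p,Rt=cur();print(s["t"],p,s["joints"].round(2),s["wrist_force"].round(2),s["moment"].round(3))
for r in(.16,.051): print(rel(p,Rt,*pose(-8,r)).round(3))
o,_=cams.grab_frame("top");cv2.imwrite("pics/t1.png",cv2.resize(o[120:280,220:440,::-1],None,fx=3.5,fy=3.5))
E
```

```text
1.85 [0.53049237 0.09560724 0.28682155] [ 0.12  0.07  1.42 -0.14  1.65 -1.62] [-0.16  1.   -0.04] [0.079 0.056 0.019]
[-0.005 -0.015 -0.012  0.    -0.001  0.001]
[-0.008 -0.016  0.897  0.    -0.001  0.001]
```

View pics/t1.png

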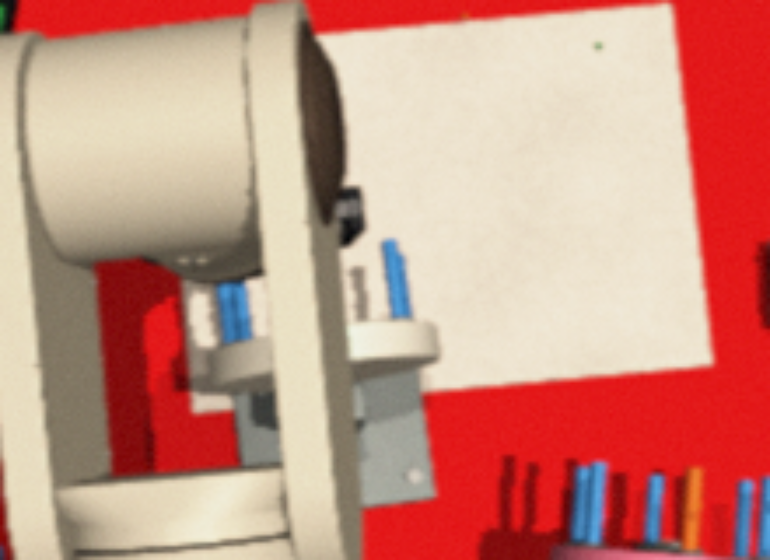

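The picture shows the arm covering the wheel's top, with the finger at (348,215) just outside the disc front and beside the pegs, where I planned it. I'll descend and grip.

Request:
carry_out(motion=[[-0.008, -0.015, 0.3, 0, 0, 0, 0.5], [-0.008, -0.015, 0.6, 0, 0, 0, 0.5], [-0.008, -0.016, 0.8, 0, 0, 0, 0.5], [-0.008, -0.016, 0.897, 0, 0, 0, 0.5], [-0.008, -0.016, 0.897, 0, 0, 0, 0.5]])

```text
t: 2.52
tcp_pos: [0.5337, 0.0805, 0.1829]
orientation: [-0.24, 3.114, -0.216]
wrist_force: [0.0, 0.3, 0.0]
finger_gap: 0.0427
grasp_force: 0.0
```

Request:
carry_out(motion=[[0, 0, 0, 0, 0, 0, 0.2], [0, 0, 0, 0, 0, 0, 0.1], [0, 0, 0, 0, 0, 0, 0], [0, 0, 0, 0, 0, 0, 0], [0, 0, 0, 0, 0, 0, 0]], force=25)

```text
t: 3.15
tcp_pos: [0.5342, 0.0804, 0.1837]
orientation: [-0.241, 3.113, -0.215]
wrist_force: [-1.8, 2.9, 6.0]
finger_gap: 0.0111
grasp_force: 24.4
```

```bash
python3 - <<'E'
from h import *
s,p,Rt=cur();print(s["t"],p,s["joints"].round(2),s["wrist_force"].round(2),s["moment"].round(3),s["grasp_force"],s["finger_gap"])
print(rel(p,Rt,*pose(-8,.051)).round(4))
p0,R0=pose(-8,.051)
for d in(1.43,2.86,4.3,5.73,7.16,8.6,10,11.46): print(d,rel(p0,R0,*pose(-8+d,.051)).round(4))
E
```

```text
3.15 [0.5342376  0.08042991 0.18366858] [ 0.09  0.1   1.59 -0.14  1.44 -1.62] [-1.82  2.94  5.96] [0.388 0.207 0.044] 24.408335387706757 0.011055870560852435
[ 0.0068 -0.0063  0.0275  0.0006  0.0009  0.0011]
1.43 [-0.     -0.0106  0.0001 -0.0119  0.     -0.    ]
2.86 [ 0.     -0.0212  0.0005 -0.0238 -0.     -0.    ]
4.3 [-0.     -0.0319  0.0012 -0.0358  0.     -0.    ]
5.73 [-0.     -0.0424  0.0021 -0.0478  0.      0.    ]
7.16 [-0.     -0.053   0.0033 -0.0597  0.     -0.    ]
8.6 [-0.     -0.0636  0.0048 -0.0717  0.      0.    ]
10 [ 0.     -0.0738  0.0065 -0.0833 -0.      0.    ]
11.46 [ 0.     -0.0844  0.0085 -0.0955  0.     -0.    ]
```

```bash
cat > log.py <<'E'
import sys,json
from h import *
s,p,Rt=cur()
v=p+0*EX-AX; z=Rt.as_matrix()[:,2]; a=np.degrees(np.arctan2(z@EY,-z@EZ))
F,M=s["wrist_force"],s["moment"]
g=AX-z*.07
T=np.cross(g-AX,F)@EX
b=np.degrees(np.arctan2(-v@EY,v@EZ))
print(f"t{s['t']:.2f} tilt {a:.1f} pos {b:.1f} r {np.hypot(v@EY,v@EZ):.4f} x {v@EX:.4f} T {T:.3f} Mx {M@EX:.3f} F {F.round(1)} rad {-F@z:.1f} grip {s['grasp_force']:.1f} q {s['joints'].round(2)}")
open("log.txt","a").write(json.dumps([s['t'],a,b,T,M@EX,(p.tolist()),F.tolist(),M.tolist(),sys.argv[1]])+"\n")
E
python3 log.py s
```

```text
t3.15 tilt -7.9 pos -8.8 r 0.0543 x 0.0008 T -0.163 Mx 0.415 F [-1.8  2.9  6. ] rad 6.3 grip 24.4 q [ 0.09  0.1   1.59 -0.14  1.44 -1.62]
```

Request:
carry_out(motion=[[0, -0.0106, 0, -0.0119, 0, 0, 0], [0, -0.0212, 0.0005, -0.0238, 0, 0, 0], [0, -0.0319, 0.0012, -0.0358, 0, 0, 0], [0, -0.0424, 0.0021, -0.0478, 0, 0, 0], [0, -0.053, 0.0033, -0.0597, 0, 0, 0], [0, -0.0636, 0.0048, -0.0717, 0, 0, 0], [0, -0.0738, 0.0065, -0.0833, 0, 0, 0], [0, -0.0844, 0.0085, -0.0955, 0, 0, 0]])

```text
t: 4.15
tcp_pos: [0.5357, 0.0711, 0.1838]
orientation: [0.243, -3.127, -0.1]
wrist_force: [0.4, 10.4, 2.2]
finger_gap: 0.0107
grasp_force: 24.3
```

```bash
python3 log.py +
```

```text
t4.15 tilt 3.7 pos 1.2 r 0.0539 x 0.0009 T -0.723 Mx 1.453 F [ 0.4 10.4  2.2] rad 1.5 grip 24.3 q [-0.05  0.1   1.59  0.06  1.46 -1.78]
```

Request:
carry_out(motion=[[0, -0.0106, 0, -0.0119, 0, 0, 0], [0, -0.0212, 0.0005, -0.0238, 0, 0, 0], [0, -0.0319, 0.0012, -0.0358, 0, 0, 0], [0, -0.0424, 0.0021, -0.0478, 0, 0, 0], [0, -0.053, 0.0033, -0.0597, 0, 0, 0], [0, -0.0636, 0.0048, -0.0717, 0, 0, 0], [0, -0.0738, 0.0065, -0.0833, 0, 0, 0], [0, -0.0844, 0.0085, -0.0955, 0, 0, 0]])

```text
t: 5.15
tcp_pos: [0.5373, 0.0611, 0.1821]
orientation: [0.24, -3.086, -0.409]
wrist_force: [1.8, 9.3, 1.5]
finger_gap: 0.0109
grasp_force: 24.3
```

```bash
python3 log.py +
```

```text
t5.15 tilt 15.1 pos 12.3 r 0.0533 x 0.0009 T -0.630 Mx 1.200 F [1.8 9.3 1.5] rad -0.8 grip 24.3 q [-0.18  0.13  1.59  0.25  1.52 -1.93]
```

Request:
carry_out(motion=[[0, -0.0106, 0, -0.0119, 0, 0, 0], [0, -0.0212, 0.0005, -0.0238, 0, 0, 0], [0, -0.0319, 0.0012, -0.0358, 0, 0, 0], [0, -0.0424, 0.0021, -0.0478, 0, 0, 0], [0, -0.053, 0.0033, -0.0597, 0, 0, 0], [0, -0.0636, 0.0048, -0.0717, 0, 0, 0], [0, -0.0738, 0.0065, -0.0833, 0, 0, 0], [0, -0.0844, 0.0085, -0.0955, 0, 0, 0]])

```text
t: 6.15
tcp_pos: [0.5389, 0.0515, 0.1785]
orientation: [0.235, -3.016, -0.711]
wrist_force: [3.1, 9.4, 0.6]
finger_gap: 0.0111
grasp_force: 24.3
```

```bash
python3 log.py +
```

```text
t6.15 tilt 26.5 pos 23.5 r 0.0529 x 0.0010 T -0.573 Mx 0.887 F [3.1 9.4 0.6] rad -3.4 grip 24.3 q [-0.3   0.18  1.58  0.41  1.59 -2.06]
```

Request:
carry_out(motion=[[0, -0.0106, 0, -0.0119, 0, 0, 0], [0, -0.0212, 0.0005, -0.0238, 0, 0, 0], [0, -0.0319, 0.0012, -0.0358, 0, 0, 0], [0, -0.0424, 0.0021, -0.0478, 0, 0, 0], [0, -0.053, 0.0033, -0.0597, 0, 0, 0], [0, -0.0636, 0.0048, -0.0717, 0, 0, 0], [0, -0.0738, 0.0065, -0.0833, 0, 0, 0], [0, -0.0844, 0.0085, -0.0955, 0, 0, 0]])

```text
t: 7.15
tcp_pos: [0.5403, 0.0428, 0.1731]
orientation: [0.227, -2.917, -1.004]
wrist_force: [5.0, 7.9, 0.4]
finger_gap: 0.011
grasp_force: 24.3
```

```bash
python3 log.py +
```

```text
t7.15 tilt 38.0 pos 34.7 r 0.0524 x 0.0011 T -0.406 Mx 0.587 F [5.  7.9 0.4] rad -4.0 grip 24.3 q [-0.39  0.26  1.57  0.56  1.68 -2.16]
```

Request:
carry_out(motion=[[0, 0.0106, 0, 0.0119, 0, 0, 0], [0, 0.0212, 0.0005, 0.0238, 0, 0, 0], [0, 0.0319, 0.0012, 0.0358, 0, 0, 0], [0, 0.0424, 0.0021, 0.0478, 0, 0, 0], [0, 0.053, 0.0033, 0.0597, 0, 0, 0], [0, 0.0636, 0.0048, 0.0717, 0, 0, 0], [0, 0.0738, 0.0065, 0.0833, 0, 0, 0], [0, 0.0844, 0.0085, 0.0955, 0, 0, 0]])

```text
t: 8.15
tcp_pos: [0.5391, 0.0502, 0.1779]
orientation: [0.233, -3.018, -0.705]
wrist_force: [6.0, -2.0, -5.9]
finger_gap: 0.0113
grasp_force: 24.6
```

```bash
python3 log.py -
```

```text
t8.15 tilt 26.3 pos 25.0 r 0.0528 x 0.0010 T 0.361 Mx -1.071 F [ 6.  -2.  -5.9] rad -4.0 grip 24.6 q [-0.3   0.18  1.58  0.41  1.59 -2.06]
```

Request:
carry_out(motion=[[0, 0.0106, 0, 0.0119, 0, 0, 0], [0, 0.0212, 0.0005, 0.0238, 0, 0, 0], [0, 0.0319, 0.0012, 0.0358, 0, 0, 0], [0, 0.0424, 0.0021, 0.0478, 0, 0, 0], [0, 0.053, 0.0033, 0.0597, 0, 0, 0], [0, 0.0636, 0.0048, 0.0717, 0, 0, 0], [0, 0.0738, 0.0065, 0.0833, 0, 0, 0], [0, 0.0844, 0.0085, 0.0955, 0, 0, 0]])

```text
t: 9.15
tcp_pos: [0.5376, 0.0597, 0.1818]
orientation: [0.238, -3.088, -0.403]
wrist_force: [3.4, -3.3, -2.2]
finger_gap: 0.011
grasp_force: 24.8
```

```bash
python3 log.py -
```

```text
t9.15 tilt 14.9 pos 13.8 r 0.0533 x 0.0009 T 0.297 Mx -0.789 F [ 3.4 -3.3 -2.2] rad -1.2 grip 24.8 q [-0.18  0.13  1.59  0.25  1.52 -1.93]
```

Request:
carry_out(motion=[[0, 0.0106, 0, 0.0119, 0, 0, 0], [0, 0.0212, 0.0005, 0.0238, 0, 0, 0], [0, 0.0319, 0.0012, 0.0358, 0, 0, 0], [0, 0.0424, 0.0021, 0.0478, 0, 0, 0], [0, 0.053, 0.0033, 0.0597, 0, 0, 0], [0, 0.0636, 0.0048, 0.0717, 0, 0, 0], [0, 0.0738, 0.0065, 0.0833, 0, 0, 0], [0, 0.0844, 0.0085, 0.0955, 0, 0, 0]])

```text
t: 10.15
tcp_pos: [0.5359, 0.0698, 0.1837]
orientation: [0.242, -3.128, -0.093]
wrist_force: [2.8, -4.3, 4.5]
finger_gap: 0.0111
grasp_force: 25.3
```

```bash
python3 log.py -
```

```text
t10.15 tilt 3.4 pos 2.6 r 0.0537 x 0.0009 T 0.310 Mx -0.552 F [ 2.8 -4.3  4.5] rad 4.8 grip 25.3 q [-0.05  0.1   1.59  0.06  1.46 -1.78]
```

Request:
carry_out(motion=[[0, 0.0106, 0, 0.0119, 0, 0, 0], [0, 0.0212, 0.0005, 0.0238, 0, 0, 0], [0, 0.0319, 0.0012, 0.0358, 0, 0, 0], [0, 0.0424, 0.0021, 0.0478, 0, 0, 0], [0, 0.053, 0.0033, 0.0597, 0, 0, 0], [0, 0.0636, 0.0048, 0.0717, 0, 0, 0], [0, 0.0738, 0.0065, 0.0833, 0, 0, 0], [0, 0.0844, 0.0085, 0.0955, 0, 0, 0]])

```text
t: 11.15
tcp_pos: [0.5343, 0.0801, 0.1837]
orientation: [-0.241, 3.112, -0.218]
wrist_force: [0.9, -1.8, 9.7]
finger_gap: 0.0111
grasp_force: 25.7
```

```bash
python3 log.py -
```

```text
t11.15 tilt -8.0 pos -8.5 r 0.0543 x 0.0008 T 0.227 Mx -0.437 F [ 0.9 -1.8  9.7] rad 9.4 grip 25.7 q [ 0.09  0.1   1.59 -0.14  1.44 -1.62]
```

```bash
cat > fit.py <<'E'
import json
from h import *
from scipy.optimize import least_squares
D=[json.loads(l) for l in open("log.txt")]
D=[d for d in D if d[8] in "+-"]
def TT(L,bF=np.zeros(3)):
    o=[]
    for d in D:
        tilt=np.radians(d[1]);z=-(np.cos(tilt)*EZ-np.sin(tilt)*EY);w=np.array(d[5])-z*L;F=np.array(d[6]);M=np.array(d[7])
        o.append(-(M+np.cross(w-AX,F))@EX)
    return np.array(o)
sg=np.array([1 if d[8]=="+" else -1 for d in D]);th=np.radians([d[2] for d in D])
# moment reference: My,Mz comps
def rL(L):
    o=[]
    for d in D:
        tilt=np.radians(d[1]);z=-(np.cos(tilt)*EZ-np.sin(tilt)*EY);tn=-np.sin(tilt)*EZ-np.cos(tilt)*EY
        e=np.array(d[7])-np.cross(z*L[0],np.array(d[6]));o+= [e@tn]
    return np.array(o)
s=least_squares(rL,[.1]);print("L grasp->ref from tangential-axis moment",s.x,s.fun.round(3))
for L in(.0,.08,.1,.12,.14,.16,.18):
    T=TT(L)
    A=np.stack([sg,np.sin(th),np.cos(th)],1);c,res,*_=np.linalg.lstsq(A,T,rcond=None)
    e=T-A@c;print(L,"fric %.3f M %.3f phi %.1f"%(c[0],np.hypot(c[1],c[2]),np.degrees(np.arctan2(c[2],c[1]))),"rms %.3f"%e.std(),T.round(2))
E
python3 fit.py
```

```text
L grasp->ref from tangential-axis moment [0.14623195] [-0.005  0.061  0.044 -0.089 -0.028  0.1    0.048 -0.096]
0.0 fric -0.621 M 1.060 phi -15.9 rms 0.040 [-0.9  -0.72 -0.45 -0.27  0.8   0.56  0.31  0.26]
0.08 fric -0.083 M 0.654 phi -2.9 rms 0.062 [-0.07  0.    0.21  0.19  0.39  0.23 -0.04 -0.  ]
0.1 fric 0.051 M 0.562 phi 3.2 rms 0.071 [ 0.13  0.18  0.37  0.31  0.29  0.14 -0.13 -0.07]
0.12 fric 0.186 M 0.479 phi 11.5 rms 0.081 [ 0.34  0.36  0.54  0.42  0.18  0.06 -0.22 -0.13]
0.14 fric 0.320 M 0.410 phi 23.0 rms 0.091 [ 0.55  0.54  0.7   0.54  0.08 -0.03 -0.31 -0.2 ]
0.16 fric 0.455 M 0.364 phi 38.1 rms 0.101 [ 0.75  0.72  0.86  0.66 -0.02 -0.11 -0.4  -0.26]
0.18 fric 0.589 M 0.348 phi 56.0 rms 0.111 [ 0.96  0.9   1.03  0.77 -0.12 -0.2  -0.49 -0.33]
```

Request:
carry_out(motion=[[0, 0.0106, 0, 0.0119, 0, 0, 0], [0, 0.0212, 0.0005, 0.0238, 0, 0, 0], [0, 0.0319, 0.0012, 0.0358, 0, 0, 0], [0, 0.0424, 0.0021, 0.0478, 0, 0, 0], [0, 0.053, 0.0033, 0.0597, 0, 0, 0], [0, 0.0636, 0.0048, 0.0717, 0, 0, 0], [0, 0.0738, 0.0065, 0.0833, 0, 0, 0], [0, 0.0844, 0.0085, 0.0955, 0, 0, 0]])

```text
t: 12.15
tcp_pos: [0.5327, 0.0902, 0.1816]
orientation: [-0.236, 3.06, -0.525]
wrist_force: [-2.8, 1.9, 14.2]
finger_gap: 0.0111
grasp_force: 26.1
```

```bash
python3 log.py -
```

```text
t12.15 tilt -19.5 pos -19.4 r 0.0547 x 0.0008 T 0.182 Mx -0.136 F [-2.8  1.9 14.2] rad 14.2 grip 26.1 q [ 0.22  0.13  1.59 -0.34  1.44 -1.45]
```

Request:
carry_out(motion=[[0, 0.0106, 0, 0.0119, 0, 0, 0], [0, 0.0212, 0.0005, 0.0238, 0, 0, 0], [0, 0.0319, 0.0012, 0.0358, 0, 0, 0], [0, 0.0424, 0.0021, 0.0478, 0, 0, 0], [0, 0.053, 0.0033, 0.0597, 0, 0, 0], [0, 0.0636, 0.0048, 0.0717, 0, 0, 0], [0, 0.0738, 0.0065, 0.0833, 0, 0, 0], [0, 0.0844, 0.0085, 0.0955, 0, 0, 0]])

```text
t: 13.15
tcp_pos: [0.5312, 0.0997, 0.1776]
orientation: [-0.23, 2.978, -0.823]
wrist_force: [-6.8, 7.7, 19.4]
finger_gap: 0.0109
grasp_force: 26.7
```

```bash
python3 log.py -
```

```text
t13.15 tilt -30.9 pos -30.3 r 0.0551 x 0.0007 T 0.179 Mx -0.036 F [-6.8  7.7 19.4] rad 21.1 grip 26.7 q [ 0.35  0.19  1.59 -0.53  1.48 -1.3 ]
```

Request:
carry_out(motion=[[0, 0.0106, 0, 0.0119, 0, 0, 0], [0, 0.0212, 0.0005, 0.0238, 0, 0, 0], [0, 0.0319, 0.0012, 0.0358, 0, 0, 0], [0, 0.0424, 0.0021, 0.0478, 0, 0, 0], [0, 0.053, 0.0033, 0.0597, 0, 0, 0], [0, 0.0636, 0.0048, 0.0717, 0, 0, 0], [0, 0.0738, 0.0065, 0.0833, 0, 0, 0], [0, 0.0844, 0.0085, 0.0955, 0, 0, 0]])

```text
t: 14.15
tcp_pos: [0.5298, 0.1081, 0.1718]
orientation: [-0.221, 2.868, -1.111]
wrist_force: [-8.9, 13.6, 22.9]
finger_gap: 0.0108
grasp_force: 27.3
```

```bash
python3 log.py -
```

```text
t14.15 tilt -42.4 pos -41.0 r 0.0554 x 0.0007 T 0.311 Mx -0.270 F [-8.9 13.6 22.9] rad 26.9 grip 27.3 q [ 0.45  0.27  1.59 -0.7   1.54 -1.16]
```

Request:
carry_out(motion=[[0, 0.0106, 0, 0.0119, 0, 0, 0], [0, 0.0212, 0.0005, 0.0238, 0, 0, 0], [0, 0.0319, 0.0012, 0.0358, 0, 0, 0], [0, 0.0424, 0.0021, 0.0478, 0, 0, 0], [0, 0.053, 0.0033, 0.0597, 0, 0, 0], [0, 0.0636, 0.0048, 0.0717, 0, 0, 0], [0, 0.0738, 0.0065, 0.0833, 0, 0, 0], [0, 0.0844, 0.0085, 0.0955, 0, 0, 0]])

```text
t: 15.15
tcp_pos: [0.5287, 0.1155, 0.1643]
orientation: [-0.21, 2.73, -1.384]
wrist_force: [-11.1, 24.9, 24.8]
finger_gap: 0.0109
grasp_force: 28.1
```

```bash
python3 log.py -
```

```text
t15.15 tilt -53.8 pos -51.9 r 0.0557 x 0.0006 T 0.314 Mx -0.290 F [-11.1  24.9  24.8] rad 35.9 grip 28.1 q [ 0.53  0.37  1.58 -0.85  1.62 -1.04]
```

```bash
cat > fit2.py <<'E'
import json,sys
from h import *
from scipy.optimize import least_squares
D=[json.loads(l) for l in open("log.txt")];D=[d for d in D if d[8][0] in "+-"]
P=np.array([d[5] for d in D]);F=np.array([d[6] for d in D]);tl=np.radians([d[1] for d in D])
off=np.radians([60*int(d[8][1:] or 0) for d in D])
Y=P@EY;Z=P[:,2]
def f(q): return np.hypot(Y-q[0],Z-q[1])-q[2]
s=least_squares(f,[AX@EY,.13,.054]);print("centre y',z,r",s.x.round(4),"AX y'",(AX@EY).round(4),"res mm",(s.fun*1e3).round(2))
for name,(yc,zc) in dict(fit=s.x[:2],old=(AX@EY,.13)).items():
    th=np.arctan2(-(Y-yc),Z-zc)
    z=-(np.cos(tl)[:,None]*EZ-np.sin(tl)[:,None]*EY)
    g=P-z*.019
    T=-((g@EY-yc)*F[:,2]-(g[:,2]-zc)*(F@EY))
    sg=np.array([1 if d[8][0]=="+" else -1 for d in D]);w=th-off
    A=np.stack([sg,np.sin(w),np.cos(w)],1);c,*_=np.linalg.lstsq(A,T,rcond=None);e=T-A@c
    # g=-M sin(w-w0)
    w0=np.degrees(np.arctan2(c[2],-c[1]));print(name,"fric %.3f M %.3f heavy-up at wheel %.1f down at %.1f rms %.3f"%(c[0],np.hypot(*c[1:]),w0,w0-180,e.std()))
    print(np.degrees(w).round(1),(T-c[0]*sg).round(2),e.round(2))
E
python3 fit2.py
```

```text
centre y',z,r [-0.0072  0.1306  0.0534] AX y' -0.0097 res mm [ 0.   -0.02 -0.    0.02  0.    0.   -0.04  0.    0.04  0.04 -0.04 -0.  ]
fit fric 0.480 M 0.309 heavy-up at wheel 46.1 down at -133.9 rms 0.050
[  3.9  15.   26.1  37.2  27.7  16.6   5.3  -5.9 -17.1 -28.3 -39.4 -50.8] [ 0.27  0.17  0.11 -0.06  0.1   0.17  0.17  0.26  0.32  0.35  0.23  0.26] [ 0.06  0.01  0.01 -0.1   0.    0.02 -0.03  0.02  0.05  0.05 -0.08 -0.05]
old fric 0.481 M 0.265 heavy-up at wheel 48.5 down at -131.5 rms 0.054
[  1.2  12.3  23.5  34.7  25.   13.8   2.6  -8.5 -19.4 -30.3 -41.  -51.9] [ 0.27  0.17  0.12 -0.06  0.12  0.18  0.16  0.24  0.29  0.3   0.18  0.21] [ 0.07  0.02  0.   -0.12  0.01  0.02 -0.03  0.02  0.05  0.04 -0.08 -0.05]
```

Request:
carry_out(motion=[[0, 0, 0, 0, 0, 0, 0.3], [0, 0, 0, 0, 0, 0, 0.5], [0, 0, 0, 0, 0, 0, 0.5], [0, 0, -0.3, 0, 0, 0, 0.5], [0, 0, -0.7, 0, 0, 0, 0.5], [0, 0, -0.7, 0, 0, 0, 0.5]])

```text
t: 15.9
tcp_pos: [0.5186, 0.1826, 0.2134]
orientation: [-0.212, 2.732, -1.382]
wrist_force: [-0.4, -0.3, -0.1]
finger_gap: 0.0427
grasp_force: 0.0
```

```bash
sed -i 's/^AX=.*/AX=np.array([.5347,.0721,.1306])+.0025*EY/' h.py; python3 - <<'E'
from h import *
s,p,Rt=cur();print(s["t"],p,s["joints"].round(2),s["wrist_force"].round(2),s["moment"].round(3))
for a,r in((-40,.135),(-20,.135),(0,.135),(8.4,.135),(8.4,.051)): print(a,r,rel(p,Rt,*pose(a,r)).round(3))
E
```

```text
15.9 [0.51856006 0.18264294 0.21340572] [ 0.62  0.39  1.45 -0.82  1.77 -1.07] [-0.37 -0.25 -0.06] [0.38  0.045 0.009]
-40 0.135 [ 0.007 -0.249  0.049 -0.114  0.002  0.   ]
-20 0.135 [ 0.008 -0.607  0.206 -0.281  0.002  0.001]
0 0.135 [ 0.009 -0.889  0.476 -0.448  0.002  0.001]
8.4 0.135 [ 0.01  -0.977  0.616 -0.518  0.002  0.001]
8.4 0.051 [ 0.011 -0.358  0.943 -0.518  0.002  0.001]
```

Request:
carry_out(motion=[[0.007, -0.22, 0.04, -0.08, 0.002, 0, 0.5], [0.007, -0.4, 0.1, -0.17, 0.002, 0, 0.5], [0.008, -0.56, 0.18, -0.255, 0.002, 0, 0.5], [0.008, -0.7, 0.28, -0.34, 0.002, 0, 0.5], [0.009, -0.85, 0.42, -0.425, 0.002, 0, 0.5], [0.01, -0.977, 0.616, -0.51, 0.002, 0.001, 0.5], [0.01, -0.977, 0.616, -0.518, 0.002, 0.001, 0.5], [0.01, -0.8, 0.7, -0.518, 0.002, 0.001, 0.5]])

```text
t: 16.9
tcp_pos: [0.5366, 0.0559, 0.2397]
orientation: [0.229, -3.113, -0.226]
wrist_force: [0.6, 0.0, -0.4]
finger_gap: 0.0426
grasp_force: 0.0
```

```bash
python3 - <<'E'
from h import *
s,p,Rt=cur();print(s["t"],p,s["joints"].round(2),s["wrist_force"].round(2),s["moment"].round(3))
for a,r in((8.4,.08),(8.4,.051),(8.4,.05)): print(a,r,rel(p,Rt,*pose(a,r)).round(3))
E
```

```text
16.9 [0.53661412 0.05586808 0.23972697] [-0.12  0.08  1.5   0.14  1.6  -1.84] [ 0.64  0.   -0.36] [-0.08   0.017  0.037]
8.4 0.08 [-0.005  0.023  0.256 -0.001 -0.001 -0.002]
8.4 0.051 [-0.005  0.023  0.498 -0.001 -0.001 -0.002]
8.4 0.05 [-0.005  0.023  0.506 -0.001 -0.001 -0.002]
```

Request:
carry_out(motion=[[-0.005, 0.023, 0.25, 0, 0, 0, 0.5], [-0.005, 0.023, 0.49, 0, 0, 0, 0.5], [-0.005, 0.023, 0.49, 0, 0, 0, 0.5], [-0.005, 0.023, 0.49, 0, 0, 0, 0.2], [-0.005, 0.023, 0.49, 0, 0, 0, 0], [-0.005, 0.023, 0.49, 0, 0, 0, 0], [-0.005, 0.023, 0.49, 0, 0, 0, 0], [-0.005, 0.023, 0.49, 0, 0, 0, 0]], force=25)

```text
t: 17.9
tcp_pos: [0.5354, 0.0686, 0.1831]
orientation: [0.235, -3.112, -0.227]
wrist_force: [-1.0, -0.4, 6.9]
finger_gap: 0.0107
grasp_force: 24.5
```

```bash
python3 log.py s
```

```text
t17.90 tilt 8.4 pos 6.6 r 0.0529 x 0.0002 T -0.052 Mx 0.063 F [-1.  -0.4  6.9] rad 6.9 grip 24.5 q [-0.1   0.11  1.59  0.14  1.48 -1.84]
```

Request:
carry_out(motion=[[0, 0.0106, 0, 0.0119, 0, 0, 0], [0, 0.0212, 0.0005, 0.0238, 0, 0, 0], [0, 0.0319, 0.0012, 0.0358, 0, 0, 0], [0, 0.0424, 0.0021, 0.0478, 0, 0, 0], [0, 0.053, 0.0033, 0.0597, 0, 0, 0], [0, 0.0636, 0.0048, 0.0717, 0, 0, 0], [0, 0.0738, 0.0065, 0.0833, 0, 0, 0], [0, 0.0844, 0.0085, 0.0955, 0, 0, 0]])

```text
t: 18.9
tcp_pos: [0.5338, 0.0784, 0.1834]
orientation: [-0.236, 3.129, -0.087]
wrist_force: [-1.7, -3.0, 4.9]
finger_gap: 0.0108
grasp_force: 24.5
```

```bash
python3 log.py -1
```

```text
t18.90 tilt -3.2 pos -4.2 r 0.0529 x 0.0000 T 0.208 Mx -0.437 F [-1.7 -3.   4.9] rad 4.8 grip 24.5 q [ 0.04  0.1   1.59 -0.06  1.44 -1.68]
```

Request:
carry_out(motion=[[0, 0.0106, 0, 0.0119, 0, 0, 0], [0, 0.0212, 0.0005, 0.0238, 0, 0, 0], [0, 0.0319, 0.0012, 0.0358, 0, 0, 0], [0, 0.0424, 0.0021, 0.0478, 0, 0, 0], [0, 0.053, 0.0033, 0.0597, 0, 0, 0], [0, 0.0636, 0.0048, 0.0717, 0, 0, 0], [0, 0.0738, 0.0065, 0.0833, 0, 0, 0], [0, 0.0844, 0.0085, 0.0955, 0, 0, 0]])

```text
t: 19.9
tcp_pos: [0.5321, 0.0885, 0.1817]
orientation: [-0.234, 3.09, -0.397]
wrist_force: [-1.9, -2.2, 5.2]
finger_gap: 0.0107
grasp_force: 24.5
```

```bash
python3 log.py -1
```

```text
t19.90 tilt -14.6 pos -15.4 r 0.0530 x -0.0001 T 0.217 Mx -0.383 F [-1.9 -2.2  5.2] rad 4.6 grip 24.5 q [ 0.17  0.12  1.59 -0.26  1.44 -1.51]
```

Request:
carry_out(motion=[[0, 0.0106, 0, 0.0119, 0, 0, 0], [0, 0.0212, 0.0005, 0.0238, 0, 0, 0], [0, 0.0319, 0.0012, 0.0358, 0, 0, 0], [0, 0.0424, 0.0021, 0.0478, 0, 0, 0], [0, 0.053, 0.0033, 0.0597, 0, 0, 0], [0, 0.0636, 0.0048, 0.0717, 0, 0, 0], [0, 0.0738, 0.0065, 0.0833, 0, 0, 0], [0, 0.0844, 0.0085, 0.0955, 0, 0, 0]])

```text
t: 20.9
tcp_pos: [0.5306, 0.098, 0.1781]
orientation: [-0.228, 3.021, -0.7]
wrist_force: [-3.5, -2.1, 5.3]
finger_gap: 0.0111
grasp_force: 24.4
```

```bash
python3 log.py -1
```

```text
t20.90 tilt -26.1 pos -26.6 r 0.0531 x -0.0001 T 0.261 Mx -0.291 F [-3.5 -2.1  5.3] rad 4.0 grip 24.4 q [ 0.3   0.17  1.59 -0.45  1.47 -1.35]
```

Request:
carry_out(motion=[[0, 0.0106, 0, 0.0119, 0, 0, 0], [0, 0.0212, 0.0005, 0.0238, 0, 0, 0], [0, 0.0319, 0.0012, 0.0358, 0, 0, 0], [0, 0.0424, 0.0021, 0.0478, 0, 0, 0], [0, 0.053, 0.0033, 0.0597, 0, 0, 0], [0, 0.0636, 0.0048, 0.0717, 0, 0, 0], [0, 0.0738, 0.0065, 0.0833, 0, 0, 0], [0, 0.0844, 0.0085, 0.0955, 0, 0, 0]])

```text
t: 21.9
tcp_pos: [0.5291, 0.1067, 0.1727]
orientation: [-0.221, 2.923, -0.993]
wrist_force: [-4.2, -2.4, 5.7]
finger_gap: 0.0108
grasp_force: 24.4
```

```bash
python3 log.py -1
```

```text
t21.90 tilt -37.5 pos -37.7 r 0.0532 x -0.0003 T 0.340 Mx -0.210 F [-4.2 -2.4  5.7] rad 3.4 grip 24.4 q [ 0.41  0.24  1.59 -0.63  1.52 -1.21]
```

Request:
carry_out(motion=[[0, 0.0106, 0, 0.0119, 0, 0, 0], [0, 0.0212, 0.0005, 0.0238, 0, 0, 0], [0, 0.0319, 0.0012, 0.0358, 0, 0, 0], [0, 0.0424, 0.0021, 0.0478, 0, 0, 0], [0, 0.053, 0.0033, 0.0597, 0, 0, 0], [0, 0.0636, 0.0048, 0.0717, 0, 0, 0], [0, 0.0738, 0.0065, 0.0833, 0, 0, 0], [0, 0.0844, 0.0085, 0.0955, 0, 0, 0]])

```text
t: 22.9
tcp_pos: [0.5279, 0.1141, 0.1658]
orientation: [-0.212, 2.797, -1.275]
wrist_force: [-4.8, 0.6, 7.1]
finger_gap: 0.011
grasp_force: 24.4
```

```bash
python3 log.py -1; python3 fit2.py
```

```text
t22.90 tilt -49.0 pos -48.7 r 0.0533 x -0.0003 T 0.317 Mx -0.192 F [-4.8  0.6  7.1] rad 5.7 grip 24.4 q [ 0.5   0.33  1.58 -0.79  1.59 -1.09]
centre y',z,r [-0.0074  0.13    0.0538] AX y' -0.0072 res mm [ 0.11  0.05 -0.   -0.06 -0.01  0.06  0.06  0.14  0.18  0.16  0.03  0.02
 -0.33 -0.22 -0.13 -0.06  0.01]
fit fric 0.481 M 0.302 heavy-up at wheel 47.6 down at -132.4 rms 0.044
[   3.7   14.7   25.7   36.8   27.2   16.2    5.1   -6.   -17.   -28.1
  -39.2  -50.4  -64.4  -75.4  -86.4  -97.4 -108.3] [ 0.27  0.18  0.12 -0.05  0.1   0.17  0.17  0.26  0.32  0.35  0.24  0.27
  0.26  0.25  0.21  0.13  0.16] [ 0.06  0.01  0.   -0.11 -0.    0.01 -0.04  0.02  0.05  0.06 -0.06 -0.03
 -0.02 -0.   -0.01 -0.04  0.03]
old fric 0.481 M 0.304 heavy-up at wheel 47.7 down at -132.3 rms 0.044
[   3.9   14.9   25.9   36.9   27.4   16.4    5.2   -5.8  -16.9  -28.
  -39.   -50.3  -64.2  -75.3  -86.3  -97.3 -108.2] [ 0.27  0.18  0.12 -0.05  0.1   0.17  0.17  0.26  0.33  0.35  0.24  0.27
  0.26  0.25  0.21  0.13  0.16] [ 0.06  0.01  0.   -0.11 -0.    0.01 -0.04  0.02  0.05  0.06 -0.06 -0.03
 -0.02 -0.   -0.01 -0.05  0.03]
```

Request:
carry_out(motion=[[0, 0, 0, 0, 0, 0, 0.3], [0, 0, 0, 0, 0, 0, 0.5], [0, 0, 0, 0, 0, 0, 0.5], [0, 0, -0.3, 0, 0, 0, 0.5], [0, 0, -0.7, 0, 0, 0, 0.5], [0, 0, -0.7, 0, 0, 0, 0.5]])

```text
t: 23.65
tcp_pos: [0.5191, 0.1787, 0.2222]
orientation: [-0.214, 2.796, -1.269]
wrist_force: [-0.2, -0.2, -0.3]
finger_gap: 0.043
grasp_force: 0.0
```

```bash
python3 - <<'E'
from h import *
s,p,Rt=cur();print(s["t"],p,s["joints"].round(2),s["wrist_force"].round(2),s["moment"].round(3))
for a,r in((-39,.135),(-29,.135),(-19,.135),(-9,.135),(1,.135),(11.2,.135),(11.2,.11)): print(a,r,rel(p,Rt,*pose(a,r)).round(3))
E
```

```text
23.65 [0.5190575  0.17868339 0.22217229] [ 0.59  0.34  1.44 -0.76  1.74 -1.11] [-0.2  -0.21 -0.25] [ 0.345  0.074 -0.003]
-39 0.135 [ 0.006 -0.195  0.054 -0.082  0.     0.   ]
-29 0.135 [ 0.006 -0.384  0.104 -0.165  0.     0.   ]
-19 0.135 [ 0.006 -0.562  0.186 -0.248  0.     0.   ]
-9 0.135 [ 0.006 -0.723  0.298 -0.332  0.     0.   ]
1 0.135 [ 0.006 -0.863  0.436 -0.415  0.     0.   ]
11.2 0.135 [ 0.006 -0.978  0.6   -0.5    0.     0.   ]
11.2 0.11 [ 0.006 -0.797  0.704 -0.5    0.     0.   ]
```

Request:
carry_out(motion=[[0.006, -0.195, 0.054, -0.082, 0, 0, 0.5], [0.006, -0.384, 0.104, -0.165, 0, 0, 0.5], [0.006, -0.562, 0.186, -0.248, 0, 0, 0.5], [0.006, -0.723, 0.298, -0.332, 0, 0, 0.5], [0.006, -0.863, 0.436, -0.415, 0, 0, 0.5], [0.006, -0.978, 0.6, -0.5, 0, 0, 0.5], [0.006, -0.797, 0.704, -0.5, 0, 0, 0.5], [0.006, -0.797, 0.704, -0.5, 0, 0, 0.5]])

```text
t: 24.65
tcp_pos: [0.5362, 0.0504, 0.2349]
orientation: [0.23, -3.098, -0.301]
wrist_force: [-0.2, 0.6, 0.3]
finger_gap: 0.0426
grasp_force: 0.0
```

```bash
python3 - <<'E'
from h import *
s,p,Rt=cur();print(s["t"],p,s["joints"].round(2),s["wrist_force"].round(2),s["moment"].round(3))
for a,r in((11.2,.08),(11.2,.051)): print(a,r,rel(p,Rt,*pose(a,r)).round(3))
E
```

```text
24.65 [0.53622384 0.05038447 0.23487371] [-0.16  0.09  1.51  0.18  1.61 -1.88] [-0.25  0.63  0.31] [-0.029  0.035 -0.005]
11.2 0.08 [-0.016  0.029  0.225 -0.001 -0.003 -0.002]
11.2 0.051 [-0.017  0.03   0.466 -0.001 -0.003 -0.002]
```

Request:
carry_out(motion=[[-0.015, 0.029, 0.25, 0, 0, 0, 0.5], [-0.015, 0.03, 0.46, 0, 0, 0, 0.5], [-0.015, 0.03, 0.46, 0, 0, 0, 0.5], [-0.015, 0.03, 0.46, 0, 0, 0, 0.2], [-0.015, 0.03, 0.46, 0, 0, 0, 0], [-0.015, 0.03, 0.46, 0, 0, 0, 0], [-0.015, 0.03, 0.46, 0, 0, 0, 0], [-0.015, 0.03, 0.46, 0, 0, 0, 0]], force=25)

```text
t: 25.65
tcp_pos: [0.537, 0.0656, 0.1847]
orientation: [0.235, -3.103, -0.3]
wrist_force: [-0.1, -1.0, 6.0]
finger_gap: 0.0108
grasp_force: 24.4
```

```bash
python3 log.py s
```

```text
t25.65 tilt 11.0 pos 9.7 r 0.0549 x 0.0013 T -0.016 Mx 0.010 F [-0.1 -1.   6. ] rad 6.1 grip 24.4 q [-0.13  0.12  1.58  0.19  1.5  -1.87]
```

Request:
carry_out(motion=[[0, 0.0106, 0, 0.0119, 0, 0, 0], [0, 0.0212, 0.0005, 0.0238, 0, 0, 0], [0, 0.0319, 0.0012, 0.0358, 0, 0, 0], [0, 0.0424, 0.0021, 0.0478, 0, 0, 0], [0, 0.053, 0.0033, 0.0597, 0, 0, 0], [0, 0.0636, 0.0048, 0.0717, 0, 0, 0], [0, 0.0738, 0.0065, 0.0833, 0, 0, 0], [0, 0.0844, 0.0085, 0.0955, 0, 0, 0]])

```text
t: 26.65
tcp_pos: [0.5355, 0.075, 0.1855]
orientation: [0.236, -3.132, 0.014]
wrist_force: [-0.7, -6.8, 3.6]
finger_gap: 0.0108
grasp_force: 24.4
```

```bash
python3 log.py -2
```

```text
t26.65 tilt -0.5 pos -0.3 r 0.0549 x 0.0012 T 0.467 Mx -0.820 F [-0.7 -6.8  3.6] rad 3.6 grip 24.4 q [ 0.    0.1   1.59 -0.01  1.45 -1.72]
```

Request:
carry_out(motion=[[0, 0.0106, 0, 0.0119, 0, 0, 0], [0, 0.0212, 0.0005, 0.0238, 0, 0, 0], [0, 0.0319, 0.0012, 0.0358, 0, 0, 0], [0, 0.0424, 0.0021, 0.0478, 0, 0, 0], [0, 0.053, 0.0033, 0.0597, 0, 0, 0], [0, 0.0636, 0.0048, 0.0717, 0, 0, 0], [0, 0.0738, 0.0065, 0.0833, 0, 0, 0], [0, 0.0844, 0.0085, 0.0955, 0, 0, 0]])

```text
t: 27.65
tcp_pos: [0.5338, 0.0852, 0.1846]
orientation: [-0.234, 3.102, -0.325]
wrist_force: [-2.4, -5.3, 6.7]
finger_gap: 0.0112
grasp_force: 24.5
```

```bash
python3 log.py -2
```

```text
t27.65 tilt -12.0 pos -11.1 r 0.0550 x 0.0011 T 0.434 Mx -0.722 F [-2.4 -5.3  6.7] rad 5.5 grip 24.5 q [ 0.14  0.11  1.59 -0.21  1.44 -1.55]
```

Request:
carry_out(motion=[[0, 0.0106, 0, 0.0119, 0, 0, 0], [0, 0.0212, 0.0005, 0.0238, 0, 0, 0], [0, 0.0319, 0.0012, 0.0358, 0, 0, 0], [0, 0.0424, 0.0021, 0.0478, 0, 0, 0], [0, 0.053, 0.0033, 0.0597, 0, 0, 0], [0, 0.0636, 0.0048, 0.0717, 0, 0, 0], [0, 0.0738, 0.0065, 0.0833, 0, 0, 0], [0, 0.0844, 0.0085, 0.0955, 0, 0, 0]])

```text
t: 28.65
tcp_pos: [0.5323, 0.0948, 0.1817]
orientation: [-0.229, 3.04, -0.63]
wrist_force: [-3.7, -4.8, 8.9]
finger_gap: 0.0112
grasp_force: 24.9
```

```bash
python3 log.py -2
```

```text
t28.65 tilt -23.4 pos -21.7 r 0.0550 x 0.0011 T 0.518 Mx -0.786 F [-3.7 -4.8  8.9] rad 6.5 grip 24.9 q [ 0.27  0.16  1.59 -0.41  1.46 -1.39]
```

Request:
carry_out(motion=[[0, 0.0106, 0, 0.0119, 0, 0, 0], [0, 0.0212, 0.0005, 0.0238, 0, 0, 0], [0, 0.0319, 0.0012, 0.0358, 0, 0, 0], [0, 0.0424, 0.0021, 0.0478, 0, 0, 0], [0, 0.053, 0.0033, 0.0597, 0, 0, 0], [0, 0.0636, 0.0048, 0.0717, 0, 0, 0], [0, 0.0738, 0.0065, 0.0833, 0, 0, 0], [0, 0.0844, 0.0085, 0.0955, 0, 0, 0]])

```text
t: 29.65
tcp_pos: [0.5309, 0.1038, 0.177]
orientation: [-0.222, 2.948, -0.926]
wrist_force: [-5.6, -3.0, 11.4]
finger_gap: 0.0111
grasp_force: 25.3
```

```bash
python3 log.py -2
```

```text
t29.65 tilt -34.9 pos -32.4 r 0.0549 x 0.0010 T 0.576 Mx -1.062 F [-5.6 -3.  11.4] rad 8.2 grip 25.3 q [ 0.38  0.22  1.58 -0.59  1.51 -1.25]
```

Request:
carry_out(motion=[[0, 0.0106, 0, 0.0119, 0, 0, 0], [0, 0.0212, 0.0005, 0.0238, 0, 0, 0], [0, 0.0319, 0.0012, 0.0358, 0, 0, 0], [0, 0.0424, 0.0021, 0.0478, 0, 0, 0], [0, 0.053, 0.0033, 0.0597, 0, 0, 0], [0, 0.0636, 0.0048, 0.0717, 0, 0, 0], [0, 0.0738, 0.0065, 0.0833, 0, 0, 0], [0, 0.0844, 0.0085, 0.0955, 0, 0, 0]])

```text
t: 30.65
tcp_pos: [0.5296, 0.1118, 0.1707]
orientation: [-0.212, 2.828, -1.21]
wrist_force: [-9.2, 1.8, 17.8]
finger_gap: 0.0108
grasp_force: 25.8
```

```bash
python3 log.py -2; python3 fit2.py
```

```text
t30.65 tilt -46.3 pos -43.1 r 0.0549 x 0.0010 T 0.747 Mx -1.223 F [-9.2  1.8 17.8] rad 14.5 grip 25.8 q [ 0.48  0.31  1.58 -0.75  1.58 -1.12]
centre y',z,r [-0.0067  0.1317  0.0526] AX y' -0.0072 res mm [-0.3  -0.19  0.    0.22  0.03 -0.14 -0.33 -0.38 -0.39 -0.4  -0.45 -0.32
 -0.82 -0.79 -0.7  -0.56 -0.36  1.19  1.22  1.16  1.15  1.16]
fit fric 0.482 M 0.305 heavy-up at wheel 49.0 down at -131.0 rms 0.047
[   4.5   15.8   27.2   38.4   28.7   17.4    5.9   -5.5  -16.9  -28.4
  -39.8  -51.4  -63.8  -75.2  -86.6  -98.  -109.3 -119.8 -130.8 -141.7
 -152.6 -163.5] [ 0.26  0.16  0.1  -0.07  0.1   0.18  0.18  0.27  0.33  0.35  0.23  0.24
  0.27  0.26  0.22  0.14  0.16 -0.    0.04 -0.05 -0.1  -0.26] [ 0.04 -0.01 -0.01 -0.12 -0.    0.02 -0.03  0.02  0.05  0.05 -0.08 -0.06
 -0.01  0.01  0.   -0.03  0.05 -0.06  0.04  0.01  0.01 -0.09]
old fric 0.492 M 0.315 heavy-up at wheel 48.5 down at -131.5 rms 0.045
[   3.9   14.9   25.9   36.9   27.4   16.4    5.2   -5.8  -16.9  -28.
  -39.   -50.3  -64.2  -75.3  -86.3  -97.3 -108.2 -120.3 -131.  -141.5
 -152.  -162.6] [ 0.26  0.17  0.11 -0.07  0.11  0.18  0.18  0.27  0.34  0.36  0.25  0.28
  0.27  0.26  0.22  0.14  0.17 -0.    0.03 -0.05 -0.1  -0.25] [ 0.04 -0.01 -0.01 -0.13 -0.    0.01 -0.04  0.02  0.05  0.06 -0.06 -0.03
 -0.02  0.   -0.   -0.04  0.04 -0.07  0.03  0.01  0.01 -0.09]
```

Request:
carry_out(motion=[[0, -0.0106, 0, -0.0119, 0, 0, 0], [0, -0.0212, 0.0005, -0.0238, 0, 0, 0], [0, -0.0319, 0.0012, -0.0358, 0, 0, 0], [0, -0.0424, 0.0021, -0.0478, 0, 0, 0], [0, -0.053, 0.0033, -0.0597, 0, 0, 0], [0, -0.0636, 0.0048, -0.0717, 0, 0, 0], [0, -0.0738, 0.0065, -0.0833, 0, 0, 0], [0, -0.0844, 0.0085, -0.0955, 0, 0, 0]])

```text
t: 31.65
tcp_pos: [0.5307, 0.1049, 0.1762]
orientation: [-0.224, 2.95, -0.92]
wrist_force: [-5.9, 7.2, 5.1]
finger_gap: 0.0108
grasp_force: 25.3
```

```bash
python3 log.py +2
```

```text
t31.65 tilt -34.6 pos -33.8 r 0.0548 x 0.0010 T -0.259 Mx 0.777 F [-5.9  7.2  5.1] rad 8.7 grip 25.3 q [ 0.38  0.22  1.58 -0.59  1.51 -1.25]
```

Request:
carry_out(motion=[[0, -0.0106, 0, -0.0119, 0, 0, 0], [0, -0.0212, 0.0005, -0.0238, 0, 0, 0], [0, -0.0319, 0.0012, -0.0358, 0, 0, 0], [0, -0.0424, 0.0021, -0.0478, 0, 0, 0], [0, -0.053, 0.0033, -0.0597, 0, 0, 0], [0, -0.0636, 0.0048, -0.0717, 0, 0, 0], [0, -0.0738, 0.0065, -0.0833, 0, 0, 0], [0, -0.0844, 0.0085, -0.0955, 0, 0, 0]])

```text
t: 32.65
tcp_pos: [0.5321, 0.0959, 0.181]
orientation: [-0.231, 3.041, -0.624]
wrist_force: [-3.3, 5.9, 4.1]
finger_gap: 0.011
grasp_force: 25.0
```

```bash
python3 log.py +2
```

```text
t32.65 tilt -23.2 pos -23.0 r 0.0548 x 0.0011 T -0.297 Mx 0.660 F [-3.3  5.9  4.1] rad 6.2 grip 25.0 q [ 0.27  0.16  1.59 -0.4   1.46 -1.39]
```

Request:
carry_out(motion=[[0, -0.0106, 0, -0.0119, 0, 0, 0], [0, -0.0212, 0.0005, -0.0238, 0, 0, 0], [0, -0.0319, 0.0012, -0.0358, 0, 0, 0], [0, -0.0424, 0.0021, -0.0478, 0, 0, 0], [0, -0.053, 0.0033, -0.0597, 0, 0, 0], [0, -0.0636, 0.0048, -0.0717, 0, 0, 0], [0, -0.0738, 0.0065, -0.0833, 0, 0, 0], [0, -0.0844, 0.0085, -0.0955, 0, 0, 0]])

```text
t: 33.65
tcp_pos: [0.5337, 0.0862, 0.1841]
orientation: [-0.235, 3.102, -0.319]
wrist_force: [-1.8, 4.4, 2.1]
finger_gap: 0.0109
grasp_force: 24.8
```

```bash
python3 log.py +2; python3 fit2.py
```

```text
t33.65 tilt -11.7 pos -12.2 r 0.0547 x 0.0011 T -0.283 Mx 0.579 F [-1.8  4.4  2.1] rad 3.0 grip 24.8 q [ 0.14  0.11  1.59 -0.21  1.44 -1.56]
centre y',z,r [-0.0065  0.1323  0.0521] AX y' -0.0072 res mm [-0.42 -0.24  0.03  0.36  0.08 -0.19 -0.45 -0.54 -0.58 -0.58 -0.59 -0.4
 -0.98 -0.97 -0.88 -0.71 -0.46  1.04  1.04  0.97  0.98  1.03  0.88  0.8
  0.78]
fit fric 0.445 M 0.271 heavy-up at wheel 57.9 down at -122.1 rms 0.053
[   4.8   16.3   27.7   39.    29.3   17.9    6.3   -5.3  -16.9  -28.5
  -40.   -51.8  -63.6  -75.2  -86.7  -98.2 -109.6 -119.6 -130.7 -141.7
 -152.7 -163.8 -154.2 -143.  -131.8] [ 0.29  0.19  0.13 -0.03  0.07  0.14  0.14  0.24  0.29  0.31  0.19  0.19
  0.23  0.22  0.18  0.1   0.12 -0.03  0.   -0.08 -0.13 -0.29 -0.17 -0.14
 -0.15] [ 0.07  0.01 -0.   -0.12 -0.06 -0.03 -0.07 -0.    0.03  0.04 -0.08 -0.06
  0.    0.03  0.02 -0.01  0.06 -0.05  0.04  0.01  0.01 -0.11 -0.03 -0.04
 -0.11]
old fric 0.457 M 0.283 heavy-up at wheel 57.1 down at -122.9 rms 0.052
[   3.9   14.9   25.9   36.9   27.4   16.4    5.2   -5.8  -16.9  -28.
  -39.   -50.3  -64.2  -75.3  -86.3  -97.3 -108.2 -120.3 -131.  -141.5
 -152.  -162.6 -153.4 -142.7 -132.1] [ 0.3   0.2   0.14 -0.03  0.08  0.15  0.14  0.24  0.3   0.33  0.22  0.25
  0.24  0.23  0.19  0.1   0.13 -0.04 -0.   -0.08 -0.13 -0.28 -0.17 -0.14
 -0.16] [ 0.07  0.01 -0.   -0.13 -0.06 -0.04 -0.08 -0.01  0.03  0.05 -0.06 -0.02
 -0.01  0.02  0.02 -0.02  0.06 -0.05  0.04  0.01  0.01 -0.1  -0.03 -0.04
 -0.11]
```

Request:
carry_out(motion=[[0, -0.0106, 0, -0.0119, 0, 0, 0], [0, -0.0212, 0.0005, -0.0238, 0, 0, 0], [0, -0.0319, 0.0012, -0.0358, 0, 0, 0], [0, -0.0424, 0.0021, -0.0478, 0, 0, 0], [0, -0.053, 0.0033, -0.0597, 0, 0, 0], [0, -0.0636, 0.0048, -0.0717, 0, 0, 0], [0, -0.0738, 0.0065, -0.0833, 0, 0, 0], [0, -0.0844, 0.0085, -0.0955, 0, 0, 0]])

```text
t: 34.65
tcp_pos: [0.5354, 0.0762, 0.1851]
orientation: [0.237, -3.132, 0.008]
wrist_force: [0.5, 5.4, 1.4]
finger_gap: 0.011
grasp_force: 24.9
```

```bash
python3 log.py +2
```

```text
t34.65 tilt -0.3 pos -1.5 r 0.0546 x 0.0013 T -0.371 Mx 0.723 F [0.5 5.4 1.4] rad 1.4 grip 24.9 q [ 0.    0.1   1.59 -0.01  1.45 -1.72]
```

Request:
carry_out(motion=[[0, -0.0106, 0, -0.0119, 0, 0, 0], [0, -0.0212, 0.0005, -0.0238, 0, 0, 0], [0, -0.0319, 0.0012, -0.0358, 0, 0, 0], [0, -0.0424, 0.0021, -0.0478, 0, 0, 0], [0, -0.053, 0.0033, -0.0597, 0, 0, 0], [0, -0.0636, 0.0048, -0.0717, 0, 0, 0], [0, -0.0738, 0.0065, -0.0833, 0, 0, 0], [0, -0.0844, 0.0085, -0.0955, 0, 0, 0]])

```text
t: 35.65
tcp_pos: [0.537, 0.0662, 0.1843]
orientation: [0.235, -3.102, -0.303]
wrist_force: [1.3, 6.9, 2.8]
finger_gap: 0.0109
grasp_force: 25.0
```

```bash
python3 log.py +2
```

```text
t35.65 tilt 11.2 pos 9.1 r 0.0544 x 0.0014 T -0.491 Mx 0.879 F [1.3 6.9 2.8] rad 1.5 grip 25.0 q [-0.13  0.12  1.58  0.19  1.5  -1.87]
```

Request:
carry_out(motion=[[0, -0.0106, 0, -0.0119, 0, 0, 0], [0, -0.0212, 0.0005, -0.0238, 0, 0, 0], [0, -0.0319, 0.0012, -0.0358, 0, 0, 0], [0, -0.0424, 0.0021, -0.0478, 0, 0, 0], [0, -0.053, 0.0033, -0.0597, 0, 0, 0], [0, -0.0636, 0.0048, -0.0717, 0, 0, 0], [0, -0.0738, 0.0065, -0.0833, 0, 0, 0], [0, -0.0844, 0.0085, -0.0955, 0, 0, 0]])

```text
t: 36.65
tcp_pos: [0.5386, 0.0564, 0.1817]
orientation: [0.231, -3.043, -0.608]
wrist_force: [2.4, 5.3, 5.2]
finger_gap: 0.0109
grasp_force: 25.2
```

```bash
python3 log.py +2
```

```text
t36.65 tilt 22.6 pos 20.0 r 0.0544 x 0.0015 T -0.457 Mx 0.718 F [2.4 5.3 5.2] rad 2.9 grip 25.2 q [-0.26  0.16  1.58  0.36  1.57 -2.01]
```

Request:
carry_out(motion=[[0, -0.0106, 0, -0.0119, 0, 0, 0], [0, -0.0212, 0.0005, -0.0238, 0, 0, 0], [0, -0.0319, 0.0012, -0.0358, 0, 0, 0], [0, -0.0424, 0.0021, -0.0478, 0, 0, 0], [0, -0.053, 0.0033, -0.0597, 0, 0, 0], [0, -0.0636, 0.0048, -0.0717, 0, 0, 0], [0, -0.0738, 0.0065, -0.0833, 0, 0, 0], [0, -0.0844, 0.0085, -0.0955, 0, 0, 0]])

```text
t: 37.65
tcp_pos: [0.5401, 0.0474, 0.1772]
orientation: [0.224, -2.954, -0.905]
wrist_force: [2.2, 4.5, 10.5]
finger_gap: 0.0108
grasp_force: 25.5
```

```bash
python3 log.py +2
```

```text
t37.65 tilt 34.1 pos 30.8 r 0.0542 x 0.0016 T -0.651 Mx 0.944 F [ 2.2  4.5 10.5] rad 6.3 grip 25.5 q [-0.36  0.23  1.57  0.51  1.65 -2.12]
```

Request:
carry_out(motion=[[0, 0.0106, 0, 0.0119, 0, 0, 0], [0, 0.0212, 0.0005, 0.0238, 0, 0, 0], [0, 0.0319, 0.0012, 0.0358, 0, 0, 0], [0, 0.0424, 0.0021, 0.0478, 0, 0, 0], [0, 0.053, 0.0033, 0.0597, 0, 0, 0], [0, 0.0636, 0.0048, 0.0717, 0, 0, 0], [0, 0.0738, 0.0065, 0.0833, 0, 0, 0], [0, 0.0844, 0.0085, 0.0955, 0, 0, 0]])

```text
t: 38.65
tcp_pos: [0.5387, 0.0554, 0.1811]
orientation: [0.229, -3.044, -0.603]
wrist_force: [4.0, -3.7, -0.3]
finger_gap: 0.0112
grasp_force: 25.2
```

```bash
python3 log.py -2
```

```text
t38.65 tilt 22.4 pos 21.2 r 0.0542 x 0.0015 T 0.286 Mx -0.803 F [ 4.  -3.7 -0.3] rad 1.3 grip 25.2 q [-0.26  0.16  1.58  0.36  1.57 -2.01]
```

Request:
carry_out(motion=[[0, 0.0106, 0, 0.0119, 0, 0, 0], [0, 0.0212, 0.0005, 0.0238, 0, 0, 0], [0, 0.0319, 0.0012, 0.0358, 0, 0, 0], [0, 0.0424, 0.0021, 0.0478, 0, 0, 0], [0, 0.053, 0.0033, 0.0597, 0, 0, 0], [0, 0.0636, 0.0048, 0.0717, 0, 0, 0], [0, 0.0738, 0.0065, 0.0833, 0, 0, 0], [0, 0.0844, 0.0085, 0.0955, 0, 0, 0]])

```text
t: 39.65
tcp_pos: [0.5371, 0.0651, 0.1839]
orientation: [0.234, -3.103, -0.298]
wrist_force: [3.4, -3.6, -2.3]
finger_gap: 0.0111
grasp_force: 25.0
```

```bash
python3 log.py -2; python3 fit2.py
```

```text
t39.65 tilt 11.0 pos 10.4 r 0.0542 x 0.0013 T 0.310 Mx -0.691 F [ 3.4 -3.6 -2.3] rad -1.5 grip 25.0 q [-0.13  0.12  1.58  0.18  1.5  -1.87]
centre y',z,r [-0.0069  0.1321  0.0525] AX y' -0.0072 res mm [-0.62 -0.52 -0.32 -0.08 -0.29 -0.47 -0.65 -0.67 -0.65 -0.59 -0.57 -0.35
 -1.13 -1.05 -0.9  -0.69 -0.41  0.87  0.94  0.93  0.98  1.06  0.89  0.76
  0.69  0.53  0.45  0.56  0.6   0.4   0.3 ]
fit fric 0.439 M 0.268 heavy-up at wheel 58.2 down at -121.8 rms 0.055
[   4.4   15.8   27.3   38.6   28.8   17.4    5.8   -5.7  -17.2  -28.8
  -40.2  -51.8  -64.   -75.5  -87.   -98.4 -109.7 -119.9 -131.  -142.
 -152.9 -163.9 -154.4 -143.3 -132.2 -121.2 -110.2  -99.1  -88.1  -97.8
 -109. ] [ 0.29  0.2   0.14 -0.03  0.06  0.14  0.14  0.23  0.28  0.3   0.18  0.18
  0.23  0.22  0.17  0.09  0.11 -0.04 -0.   -0.09 -0.14 -0.3  -0.17 -0.13
 -0.15 -0.06  0.06  0.03  0.22  0.15  0.12] [ 0.08  0.02  0.   -0.12 -0.07 -0.04 -0.08 -0.01  0.02  0.03 -0.09 -0.07
 -0.    0.02  0.02 -0.01  0.06 -0.05  0.04  0.01 -0.   -0.12 -0.02 -0.04
 -0.1  -0.06  0.01 -0.08  0.07  0.04  0.06]
old fric 0.449 M 0.280 heavy-up at wheel 57.7 down at -122.3 rms 0.053
[   3.9   14.9   25.9   36.9   27.4   16.4    5.2   -5.8  -16.9  -28.
  -39.   -50.3  -64.2  -75.3  -86.3  -97.3 -108.2 -120.3 -131.  -141.5
 -152.  -162.6 -153.4 -142.7 -132.1 -121.5 -111.  -100.2  -89.5  -99.
 -109.7] [ 0.31  0.21  0.15 -0.02  0.07  0.14  0.13  0.23  0.29  0.32  0.21  0.24
  0.23  0.22  0.18  0.1   0.12 -0.05 -0.01 -0.09 -0.14 -0.29 -0.16 -0.13
 -0.15 -0.06  0.07  0.03  0.21  0.15  0.12] [ 0.08  0.02  0.   -0.12 -0.07 -0.05 -0.09 -0.02  0.02  0.04 -0.07 -0.03
 -0.01  0.02  0.01 -0.02  0.06 -0.06  0.03  0.   -0.   -0.11 -0.02 -0.03
 -0.1  -0.06  0.01 -0.08  0.06  0.03  0.06]
```

```bash
cat >> fit2.py <<'E'
g=P-z*.019; ga=np.arctan2(-(g@EY-yc),g[:,2]-zc)-off
for cols in ([sg],[sg,1+0*sg],[sg,np.sin(tl)],[sg,1+0*sg,np.sin(tl)]):
    A=np.stack(cols+[np.sin(ga),np.cos(ga)],1);c,*_=np.linalg.lstsq(A,T,rcond=None);e=T-A@c
    C=np.linalg.inv(A.T@A)*e.var();M=np.hypot(*c[-2:])
    print("alt",c.round(3),"M %.3f down %.1f +-%.1f rms %.3f"%(M,np.degrees(np.arctan2(c[-1],-c[-2]))-180,np.degrees(np.sqrt(C[-1,-1])/M),e.std()))
print("now",np.degrees(ga[-1]))
E
python3 fit2.py | tail -5
```

```text
alt [ 0.448 -0.149  0.236] M 0.279 down -122.3 +-3.0 rms 0.053
alt [ 0.449 -0.044 -0.201  0.261] M 0.329 down -127.5 +-2.8 rms 0.049
alt [ 0.446  0.009 -0.15   0.234] M 0.278 down -122.6 +-3.2 rms 0.053
alt [ 0.449 -0.043  0.003 -0.201  0.26 ] M 0.329 down -127.6 +-2.9 rms 0.049
now -109.56343415106528
```

Request:
carry_out(motion=[[0, 0.0106, 0, 0.0119, 0, 0, 0], [0, 0.0212, 0.0005, 0.0238, 0, 0, 0], [0, 0.0319, 0.0012, 0.0358, 0, 0, 0], [0, 0.0424, 0.0021, 0.0478, 0, 0, 0], [0, 0.053, 0.0033, 0.0597, 0, 0, 0], [0, 0.0636, 0.0048, 0.0717, 0, 0, 0], [0, 0.0738, 0.0065, 0.0833, 0, 0, 0], [0, 0.0844, 0.0085, 0.0955, 0, 0, 0]])

```text
t: 40.65
tcp_pos: [0.5355, 0.0752, 0.1849]
orientation: [0.236, -3.132, 0.013]
wrist_force: [2.3, -3.9, -2.1]
finger_gap: 0.0107
grasp_force: 25.0
```

```bash
python3 log.py -2
```

```text
t40.65 tilt -0.5 pos -0.5 r 0.0543 x 0.0013 T 0.293 Mx -0.556 F [ 2.3 -3.9 -2.1] rad -2.1 grip 25.0 q [ 0.    0.1   1.59 -0.01  1.45 -1.72]
```

Request:
carry_out(motion=[[0, 0.0106, 0, 0.0119, 0, 0, 0], [0, 0.0212, 0.0005, 0.0238, 0, 0, 0], [0, 0.0319, 0.0012, 0.0358, 0, 0, 0], [0, 0.0319, 0.0012, 0.0358, 0, 0, 0], [0, 0.0319, 0.0012, 0.0358, 0, 0, 0], [0, 0.0319, 0.0012, 0.0358, 0, 0, 0]])

```text
t: 41.4
tcp_pos: [0.5348, 0.0794, 0.1847]
orientation: [-0.236, 3.126, -0.128]
wrist_force: [3.1, -2.3, 5.5]
finger_gap: 0.0104
grasp_force: 25.6
```

```bash
python3 fit2.py | tail -5; python3 log.py s
python3 - <<'E'
from h import *
p,_=cams.grab_frame("side");cv2.imwrite("pics/s2.png",p[:,:,::-1])
E
```

```text
alt [ 0.445 -0.153  0.232] M 0.278 down -123.4 +-3.2 rms 0.057
alt [ 0.446 -0.04  -0.201  0.255] M 0.325 down -128.2 +-3.1 rms 0.054
alt [ 0.441  0.021 -0.156  0.229] M 0.277 down -124.2 +-3.3 rms 0.057
alt [ 0.443 -0.039  0.017 -0.202  0.253] M 0.324 down -128.7 +-3.2 rms 0.054
now -120.46315853136637
t41.40 tilt -4.7 pos -5.0 r 0.0543 x 0.0012 T 0.225 Mx -0.259 F [ 3.1 -2.3  5.5] rad 5.3 grip 25.6 q [ 0.05  0.1   1.59 -0.08  1.45 -1.66]
```

View pics/s2.png

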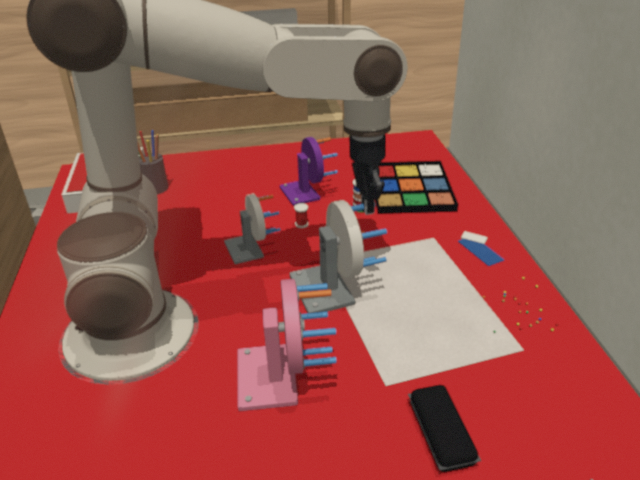

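The picture shows the gripper holding the top peg of the large grey winder at (368,205). The spool, jars and case have not moved. The wheel is at about −125°, in the middle of the −123° to −128° estimates for heavy side down.

```bash
python3 -c "
from station import job
print(job.close_job())"
```

```text
the job is handed in; nothing more can be done
None
```

I handed the job in with the wheel held by its top peg at about 25 N, turned to about −125°. My force fits put the heavy side straight down at −123° to −129°, against the 15° allowed, but readings taken only near that position pointed to about −119°. The hand-in returned no verdict.

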